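# Unclamp the filter plate and present its label over the light panel

### The job

Turn both red clamp knobs on the stand counter-clockwise to their stops, then lift the glass plate out of its slot, touching only its clear glass, never the frosted end. The small notch in the plate's upper edge marks the frosted end: hold that end centred over the light panel, about 15 cm above the bench, with the plate tipped back about 45 degrees so that its label face looks up. Finish while holding it there, still, and leave the brass ring, the clear tray and the jar where they are.

Things in the scene. Friction and masses are not known exactly. Their poses are not given: they have to be found in the camera images.
- plate_center (a point): Centre of the loose glass plate, 110 long x 8 thick x 60 mm high, 125 g, standing on its long edge in the stand's slot, top edge 68 mm above the bench; slot walls reach 26 mm above the bench, 1 mm play on each face. Axes: x along the length to the frosted end, y out of the label face, z to the upper edge. Greenish clear glass from x = -55 to +23 mm, white frosted end from there to +55 mm.
- label (a point): Middle of the frosted end, 39 mm along the plate's x from plate_center; same axes as plate_center. On its +y face is the yellow label, 24 x 34 mm with a blue stripe; its -y face is plain white.
- plate: The whole glass plate, frosted end included; origin at the middle of its lower edge (30 mm below plate_center), axes as plate_center. A 10 x 10 mm notch is cut in the upper corner at the frosted end: seen from the label face, upper edge up, it is at the upper left.
- frosted: The white frosted end of the plate, fixed to it; same origin and axes as plate.
- stand: Fixed aluminium clamp stand, base 214 x 66 x 8 mm, origin at the middle of its underside on the bench, x along the slot, z up. The slot holds the plate; the knobs stand on posts 85 mm either side of the middle along x. Looks the same from both ends.
- knob_a (a joint): Angle (rad) of the red captive knob at the stand's +x end: 0 is clamped, wing over the plate's end; grows counter-clockwise seen from above; hard stop at 1.4 (wing swung clear). Stays where it is left (friction about 0.04 N m). Starts between 0 and 0.15.
- knob_b (a joint): The same for the knob at the stand's -x end; it also opens counter-clockwise, to 1.4.
- knob_a_grip (a point): Grip point on knob_a's upright axis: the red grip bar is 42 long (this point's x) x 16 wide (y) x 30 mm high, its top 12 mm above this point and 106 mm above the bench. Under the bar, 18 to 24 mm below this point, a steel wing 14 mm wide reaches 50 mm from the axis along the point's +x, 2 mm over the plate's top. The point turns with the knob.
- knob_b_grip (a point): The same for knob_b.
- panel_top (a point): Centre of the top of the fixed light panel, a black slab 140 x 140 x 14 mm with a glowing white square top; z up.
- panel: The light panel itself; origin at the centre of its underside on the bench.
- ring_center (a point): Centre of a loose brass spoked ring lying flat, 72 mm across, 9 mm high. Leave it alone.
- tray: Loose clear divided tray, 100 x 160 x 22 mm, origin at the centre of its underside. Leave it alone.
- jar_center (a point): Centre of a loose amber jar, 52 mm across, 70 mm high. Leave it alone.
Mind the look-alikes: they are no part of the job. Of the things shaped like the plate, the glass one is meant.

How it is judged:
By the outcome, as a careful person would: the job done as asked, in the order asked, and still so for the second after the job is handed in, while the arm keeps its last pose, push and grip.
It also fails if it takes over 67 s, if anything falls off the work surface, if the arm or the gripper's body presses on something with over 40 N, if the wrist force passes 120 N, or if a joint passes its speed limit or range.

### The arm

A 6-joint arm with a two-finger parallel gripper is mounted at the origin on the work surface. World frame = base frame: x ahead of the robot, y to its left, z up, the work surface at z = 0. Lengths are in m, angles in rad, forces in N, time in s.
With the tool pointing down it reaches from about 0.375 to 0.9 m from the base axis. Payload 3.1 kg.
Tool frame: the origin (TCP) lies midway between the tips of the shut fingers; the grasp point (between the pads) lies 19 mm behind it (robot.grip_depth is the distance from the TCP to the grasp point, in m); z points along the fingers, y is the direction in which the jaws open and shut (so a half turn about z gives the same grasp; the last joint's range is limited). The gripper opens to 87 mm and grips with 3 to 60 N. Pads are 19 mm wide; open, the fingers measure 117 mm over their backs; the gripper's body (75 mm by 190 mm) begins 51 mm behind the grasp point.
Start: joints at [-1.522, 0.527, 1.433, -0, 1.181, -0.178], TCP at [0.141, -0.609, 0.223] pointing down, gripper open.
Joint ranges: [-3.08, 3.08], [-0.75, 2.2], [0.22, 2.44], [-1.43, 4.57], [0, 2.65], [-2.85, 2.85]. Speed limits (rad/s): [2.79, 2.79, 3.14, 3.14, 3.14, 3.14].

### API

Orientations are given as a unit quaternion [x, y, z, w].
In Python, from rig import robot gives the robot as it stands.
- The arm moves only by the tool carry_out, never from a script. Its arguments are lists of equal length, an entry for each row: "dr": the turn, a rotation vector about the world's x, y, z in rad, a list of three; "translation": the shift along the world's x, y, z in cm, a list of three; "grip": the opening, from 0 (shut) to 1 (fully open). A call has 1 to 20 rows; each row is the pose to reach, as a shift and turn from the pose commanded when the call began; what a row does not reach only later rows make up. A row lasts 1/12 s, in which the tool goes at most 41.7 mm and 7.16 degrees, less where a joint would pass 70% of its speed; a pose out of reach is approached as far as the arm can. A call with a gripper value outside its range is refused whole. The fingers move at their own pace and stop on an object; "newtons" is the grip in N (left out, the last holds). Time passes only in rows, so rows that repeat a pose let the fingers close. It gives the time, the measured TCP pose, the force and the opening at its end, in the units of the state.
- robot.get_obs(): the state, without advancing time (a new reading comes with each control period).
- robot.camera(name): name is "scene" or "top" or "wrist"; returns a dict with "color" (420x560x3 uint8, blue, green, red), "camera_matrix" (3x3 intrinsics, pixels), "T" (4x4, takes a point from camera to world coordinates). Camera axes: x right, y down, z forward; pixel columns grow to the right and rows downward; lengths in m; the calibration is good to about 2 mm. A picture is of the moment at which its call begins. There is no depth.
- robot.hand_in(): hands the job in, once; it reports no verdict.
The state is a dict: "time": time; "q": joint angles; "joint_velocities": joint speeds; "joint_torque": joint torques, N m; "position": TCP position; "tool_rot": TCP orientation; "ft_force": force on the tool from outside, world axes, zero at the start; "moment": the same for the moment, N m; "grip_width": finger opening in m.
Only numpy, scipy, OpenCV 4.12 (cv2) and the standard library are available. Lean on these libraries where they do the work, as an engineer would, in place of code of your own. Each camera call takes 0.05 s, during which the arm holds its last target. There are 200 camera calls.

## Working session

There is one attempt and no reset: what is moved stays moved. The work goes in short steps, Python scripts to look and compute and a tool call to move; the robot and the scene stay as the last step left them, time stands still between calls to the robot, and variables do not carry over. Pictures are saved under pics/ and viewed, about 8 in all and at most 12, crops included, and the job is handed in when it is done.

Besides the shell and the picture viewer there is one more tool, called after "Call:" in YAML: its name, and indented under it one key for each argument. carry_out: Moves the arm, as the interface text tells. Its arguments: {"type":"object","properties":{"dr":{"type":"array"},"translation":{"type":"array"},"grip":{"type":"array"},"newtons":{"type":"number"}},"required":["dr","translation","grip"]}

```bash
ls; mkdir -p pics; python3 - <<'E'
from rig import robot
import cv2,numpy as np
for n in ("scene","top"):
    c=robot.camera(n); cv2.imwrite(f"pics/{n}0.png",c["color"]); print(n,c["camera_matrix"].tolist(),np.round(c["T"],4).tolist())
print(robot.get_obs())
E
```

```text
pics
scene [[478.141049429483, 0.0, 288.98738875524117], [0.0, 478.141049429483, 213.0580666028217], [0.0, 0.0, 1.0]] [[-0.8889, 0.2262, -0.3983, 0.9579], [0.4579, 0.4629, -0.759, 0.8041], [0.0127, -0.8571, -0.5151, 0.6491], [0.0, 0.0, 0.0, 1.0]]
top [[383.8418022990272, 0.0, 277.99080480066675], [0.0, 383.8418022990272, 212.1808969589524], [0.0, 0.0, 1.0]] [[0.0199, -0.9927, 0.1189, 0.4585], [-0.9991, -0.0242, -0.0349, 0.0095], [0.0375, -0.1181, -0.9923, 0.7726], [0.0, 0.0, 0.0, 1.0]]
{'time': 0.1, 'q': array([-1.52147324e+00,  5.28344486e-01,  1.43379320e+00, -3.07119852e-05,
        1.18138656e+00, -1.78533845e-01]), 'joint_velocities': array([-0.00116215, -0.00232126, -0.00297688, -0.0007626 , -0.00059012,
       -0.00069199]), 'joint_torque': array([-3.14332392e-04, -4.40985918e+01, -1.77151251e+01,  6.34734565e-02,
        5.34281856e-02, -4.29120325e-05]), 'position': array([ 0.14114762, -0.60816967,  0.22168107]), 'tool_rot': array([ 9.93516041e-01,  1.13687919e-01,  4.81808809e-05, -9.64693899e-04]), 'ft_force': array([ 0.61836023, -0.38298285, -0.07712951]), 'moment': array([-0.02114165, -0.02124895, -0.02895364]), 'grip_width': 0.0869965874762363}
```

View pics/scene0.png

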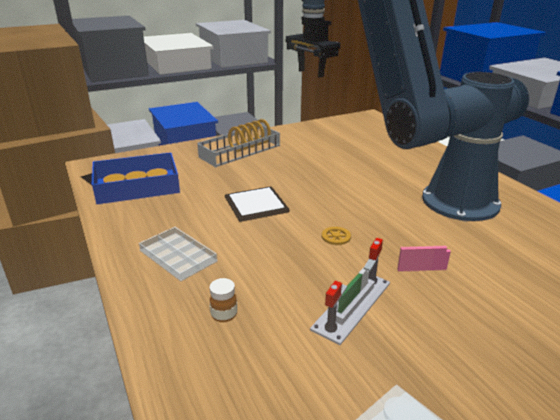

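View pics/top0.png

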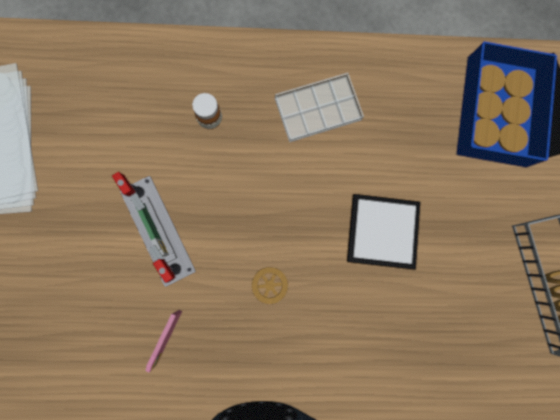

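The scene view shows the stand around (350,290) with its red knobs at (333,292) and (376,247), and the panel at (257,203). The top view shows the stand around (157,230), the knobs at (122,183) and (163,270), the panel at (384,232) and the ring at (270,285). The pink plate is the decoy. I'll enlarge the stand.

```bash
python3 - <<'E'
import cv2,numpy as np
a=cv2.imread("pics/scene0.png")[230:345,305:400]; b=cv2.imread("pics/top0.png")[165:290,105:205]
f=lambda i,s:cv2.resize(i,None,fx=s,fy=s,interpolation=cv2.INTER_CUBIC)
A=f(a,4.0);B=f(b,4.0)
h=max(A.shape[0],B.shape[0]); o=np.zeros((h,800,3),np.uint8)
o[:A.shape[0],:A.shape[1]]=A; o[:B.shape[0],400:400+B.shape[1]]=B
cv2.imwrite("pics/crop1.png",o)
E
```

```text
(no output)
```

View pics/crop1.png

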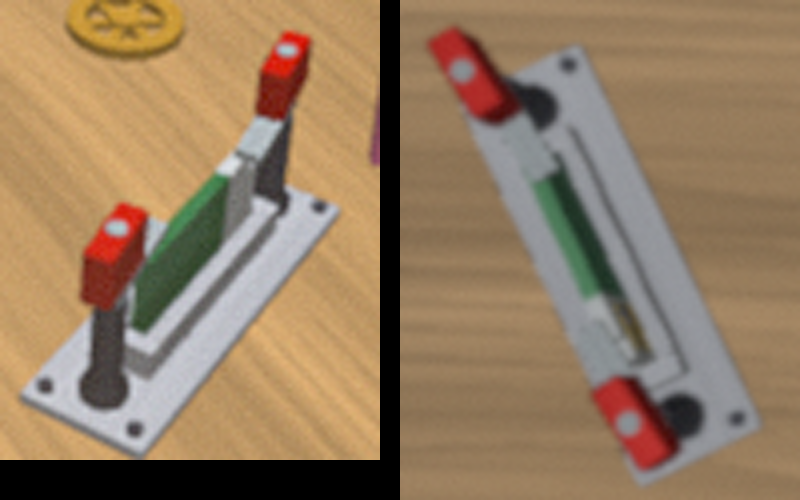

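```bash
cat > h.py <<'E'
import numpy as np
from rig import robot
def ray(c,p):
    K,T=c["camera_matrix"],c["T"]; d=T[:3,:3]@np.linalg.solve(K,[p[0],p[1],1]); return T[:3,3],d/np.linalg.norm(d)
def tri(*obs):
    A=np.zeros((3,3));b=np.zeros(3);rs=[ray(c,p) for c,p in obs]
    for o,d in rs:
        P=np.eye(3)-np.outer(d,d);A+=P;b+=P@o
    x=np.linalg.solve(A,b); return x,[float(np.linalg.norm((np.eye(3)-np.outer(d,d))@(x-o))) for o,d in rs]
def atz(c,p,z):
    o,d=ray(c,p); return o+d*(z-o[2])/d[2]
E
python3 - <<'E'
from h import *
s=robot.camera("scene");t=robot.camera("top")
np.set_printoptions(precision=4,suppress=True)
far=tri((s,(333.6,286.6)),(t,(119.9,181.9)));near=tri((s,(376.6,242.1)),(t,(161.6,270.4)))
print("far",far,"near",near, "dist",np.linalg.norm(far[0]-near[0]))
print("at .106",atz(t,(119.9,181.9),.106),atz(t,(161.6,270.4),.106),atz(s,(333.6,286.6),.106),atz(s,(376.6,242.1),.106))
d=far[0]-near[0];print("mid",(far[0]+near[0])/2,"stand axis deg",np.degrees(np.arctan2(d[1],d[0])))
print("panel",tri((s,(257,203)),(t,(384.5,231.5))),atz(t,(384.5,231.5),.014))
print("panel c",[atz(t,p,.014) for p in((354,195),(420,201),(416,268),(348,262))])
print("stand corners",[atz(t,((u-400)/4+105,v/4+165),.008) for u,v in((580,45),(760,428),(640,485))])
print("bar far ends",[atz(t,((u-400)/4+105,v/4+165),.106) for u,v in((444,34),(481,108))])
print("bar near ends",[atz(t,((u-400)/4+105,v/4+165),.106) for u,v in((608,385),(650,458))])
print("ring",atz(t,(270,285),.009)," jar",atz(t,(205,100),.07),"tray",atz(t,(319,107),.02))
print("pink",atz(t,(163,340),.05))
E
```

```text
far (array([0.5839, 0.2623, 0.1071]), [0.0007992048222688344, 0.0007992048222688562]) near (array([0.4331, 0.1824, 0.1067]), [0.0009872208462266643, 0.0009872208462267497]) dist 0.17055092925150372
at .106 [0.5847 0.2622 0.106 ] [0.4339 0.182  0.106 ] [0.5824 0.2615 0.106 ] [0.4315 0.182  0.106 ]
mid [0.5085 0.2224 0.1069] stand axis deg 27.90263477692781
panel (array([ 0.5145, -0.2329,  0.0044]), [0.0022400969116870306, 0.0022400969116871134]) [ 0.5157 -0.2311  0.014 ]
panel c [array([ 0.5881, -0.1699,  0.014 ]), array([ 0.5793, -0.3047,  0.014 ]), array([ 0.4446, -0.2934,  0.014 ]), array([ 0.4537, -0.1575,  0.014 ])]
stand corners [array([0.6164, 0.2407, 0.008 ]), array([0.4284, 0.1426, 0.008 ]), array([0.4   , 0.1992, 0.008 ])]
bar far ends [array([0.5994, 0.2699, 0.106 ]), array([0.5672, 0.2519, 0.106 ])]
bar near ends [array([0.4492, 0.1907, 0.106 ]), array([0.4188, 0.1713, 0.106 ])]
ring [ 0.406  -0.0045  0.009 ]  jar [0.7536 0.1276 0.07  ] tray [ 0.768  -0.0968  0.02  ]
pink [0.3077 0.1872 0.05  ]
```

Call:
carry_out:
  dr:
    - [0,0,0.1]
    - [0,0,0.15]
    - [0,0,0.2]
    - [0,0,0.296]
    - [0,0,0.296]
    - [0,0,0.296]
    - [0,0,0.296]
    - [0,0,0.296]
    - [0,0,0.296]
    - [0,0,0.296]
    - [0,0,0.296]
    - [0,0,0.296]
    - [0,0,0.296]
    - [0,0,0.296]
    - [0,0,0.296]
    - [0,0,0.296]
    - [0,0,0.296]
    - [0,0,0.296]
    - [0,0,0.296]
    - [0,0,0.296]
  translation:
    - [36,41,0]
    - [36,41,0]
    - [36,41,0]
    - [36,41,0]
    - [36,41,0]
    - [36,41,0]
    - [36,41,0]
    - [36,41,0]
    - [36,41,0]
    - [36,41,0]
    - [36,41,0]
    - [36,41,0]
    - [29.2,79.1,0]
    - [29.2,79.1,0]
    - [29.2,79.1,0]
    - [29.2,79.1,0]
    - [29.2,79.1,0]
    - [29.2,79.1,0]
    - [29.2,79.1,0]
    - [29.2,79.1,0]
  grip: [1,1,1,1,1,1,1,1,1,0.6,0.6,0.6,0.6,0.6,0.6,0.6,0.6,0.6,0.6,0.6]
  newtons: 20

```text
time: 1.87
position: [0.4401, 0.1007, 0.2227]
tool_rot: [0.966, 0.259, 0.0, 0.0]
ft_force: [0.8, -0.7, -0.4]
grip_width: 0.0523
```

Call:
carry_out:
  dr:
    - [0,0,0]
    - [0,0,0]
    - [0,0,0]
    - [0,0,0]
    - [0,0,0]
    - [0,0,0]
  translation:
    - [-0.7,7,0]
    - [-0.7,7,0]
    - [-0.7,7,0]
    - [-0.7,7,0]
    - [-0.7,7,0]
    - [-0.7,7,0]
  grip: [0.6,0.6,0.6,0.6,0.6,0.6]

```text
time: 2.37
position: [0.434, 0.1678, 0.2225]
tool_rot: [0.966, 0.258, -0.0, 0.0]
ft_force: [0.6, -0.3, 0.3]
grip_width: 0.052
```

```bash
python3 - <<'E'
from h import *; import cv2
np.set_printoptions(precision=4,suppress=True)
o=robot.get_obs();print(o["position"],o["tool_rot"],o["q"])
c=robot.camera("wrist");cv2.imwrite("pics/w1.png",c["color"]);print(c["camera_matrix"],c["T"])
K,T=c["camera_matrix"],c["T"];
for P in([.433,.1824,.106],[.5085,.2224,.068],[.5839,.2623,.106]):
    p=T[:3,:3].T@(np.array(P)-T[:3,3]);print(K@p/p[2])
E
```

```text
[0.434  0.1678 0.2225] [ 0.9661  0.2582 -0.0001  0.0002] [ 0.1282  0.3139  1.8198 -0.0004  1.0081  1.1769]
[[343.0008   0.     278.4084]
 [  0.     343.0008 211.7053]
 [  0.       0.       1.    ]] [[ 0.4993 -0.8398 -0.2131  0.4922]
 [-0.8664 -0.4839 -0.1229  0.2012]
 [ 0.0001  0.246  -0.9693  0.3857]
 [ 0.      0.      0.      1.    ]]
[262.4872 199.6877   1.    ]
[266.7697  95.6352   1.    ]
[268.3412 -34.8734   1.    ]
```

View pics/w1.png

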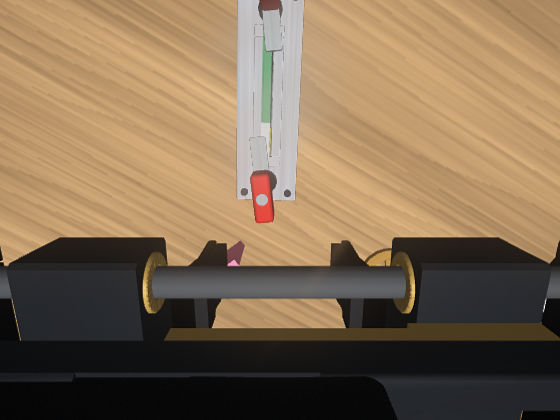

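The disc appears at (262,199), matching the prediction of (262.5,199.7), and the bar leans about 3° counter-clockwise from my jaw line. I'll descend on the near knob.

Call:
carry_out:
  dr:
    - [0,0,0.06]
    - [0,0,0.06]
    - [0,0,0.06]
    - [0,0,0.06]
    - [0,0,0.06]
    - [0,0,0.06]
    - [0,0,0.06]
    - [0,0,0.06]
    - [0,0,0.06]
    - [0,0,0.06]
    - [0,0,0.06]
    - [0,0,0.06]
    - [0,0,0.06]
    - [0,0,0.06]
  translation:
    - [-0.1,1.45,-4]
    - [-0.1,1.45,-8]
    - [-0.1,1.45,-11]
    - [-0.1,1.45,-13]
    - [-0.1,1.45,-14.3]
    - [-0.1,1.45,-14.3]
    - [-0.1,1.45,-14.3]
    - [-0.1,1.45,-14.3]
    - [-0.1,1.45,-14.3]
    - [-0.1,1.45,-14.3]
    - [-0.1,1.45,-14.3]
    - [-0.1,1.45,-14.3]
    - [-0.1,1.45,-14.3]
    - [-0.1,1.45,-14.3]
  grip: [0.6,0.6,0.6,0.6,0.6,0.6,0.6,0,0,0,0,0,0,0]
  newtons: 20

```text
time: 3.58
position: [0.433, 0.1834, 0.0799]
tool_rot: [0.958, 0.288, 0.0, 0.0]
ft_force: [0.2, -0.2, 3.2]
grip_width: 0.0159
```

Call:
carry_out:
  dr:
    - [0,0,0.08]
    - [0,0,0.17]
    - [0,0,0.26]
    - [0,0,0.35]
    - [0,0,0.44]
    - [0,0,0.53]
    - [0,0,0.62]
    - [0,0,0.71]
    - [0,0,0.8]
    - [0,0,0.89]
    - [0,0,0.98]
    - [0,0,1.07]
    - [0,0,1.16]
    - [0,0,1.22]
    - [0,0,1.27]
    - [0,0,1.3]
    - [0,0,1.32]
    - [0,0,1.34]
    - [0,0,1.36]
    - [0,0,1.36]
  translation:
    - [0,0,0]
    - [0,0,0]
    - [0,0,0]
    - [0,0,0]
    - [0,0,0]
    - [0,0,0]
    - [0,0,0]
    - [0,0,0]
    - [0,0,0]
    - [0,0,0]
    - [0,0,0]
    - [0,0,0]
    - [0,0,0]
    - [0,0,0]
    - [0,0,0]
    - [0,0,0]
    - [0,0,0]
    - [0,0,0]
    - [0,0,0]
    - [0,0,0]
  grip: [0,0,0,0,0,0,0,0,0,0,0,0,0,0,0,0,0,0,0,0]

```text
time: 5.25
position: [0.4329, 0.1837, 0.0798]
tool_rot: [0.564, 0.826, 0.0, -0.0]
ft_force: [-1.1, 1.7, 5.7]
grip_width: 0.0161
```

```bash
python3 -c "
from h import *
o=robot.get_obs();print(o)"
```

```text
{'time': 5.25, 'q': array([ 1.62498439e-01,  5.71111181e-01,  1.93967343e+00,  1.18451350e-03,
        6.30334096e-01, -2.10845102e-01]), 'joint_velocities': array([ 0.00191751,  0.00038683,  0.00106921, -0.00311656, -0.00204438,
        0.02436232]), 'joint_torque': array([ -0.4537971 , -33.58409643,  -7.32312977,  -0.67379046,
        -0.12790543,  -0.59543431]), 'position': array([0.43286906, 0.18366422, 0.0798093 ]), 'tool_rot': array([ 5.63985899e-01,  8.25784310e-01,  4.16282365e-04, -6.93137262e-05]), 'ft_force': array([-1.06327278,  1.74647014,  5.66620086]), 'moment': array([ 0.33229324,  0.04126144, -0.51673324]), 'grip_width': 0.01614414578567069}
```

The moment is −0.5 N m at 111°, so the knob is against its stop. I'll release and go to the far knob.

Call:
carry_out:
  dr:
    - [0,0,-0.03]
    - [0,0,-0.03]
    - [0,0,-0.03]
    - [0,0,-0.03]
    - [0,0,-0.03]
    - [0,0,-0.1]
    - [0,0,-0.2]
    - [0,0,-0.3]
    - [0,0,-0.42]
    - [0,0,-0.54]
    - [0,0,-0.66]
    - [0,0,-0.78]
    - [0,0,-0.9]
    - [0,0,-1.02]
    - [0,0,-1.14]
    - [0,0,-1.26]
    - [0,0,-1.38]
    - [0,0,-1.42]
    - [0,0,-1.42]
    - [0,0,-1.42]
  translation:
    - [0,0,0]
    - [0,0,0]
    - [0,0,0]
    - [0,0,4]
    - [0,0,8]
    - [0,0,12]
    - [0,0,14.3]
    - [2,1,14.3]
    - [4,2,14.3]
    - [6,3,14.3]
    - [8,4,14.3]
    - [10,5,14.3]
    - [12,6,14.3]
    - [14,7,14.3]
    - [15.1,7.85,14.3]
    - [15.1,7.85,14.3]
    - [15.1,7.85,14.3]
    - [15.1,7.85,14.3]
    - [15.1,7.85,14.3]
    - [15.1,7.85,14.3]
  grip: [0.6,0.6,0.6,0.6,0.6,0.6,0.6,0.6,0.6,0.6,0.6,0.6,0.6,0.6,0.6,0.6,0.6,0.6,0.6,0.6]

```text
time: 6.92
position: [0.5835, 0.2617, 0.222]
tool_rot: [0.966, 0.26, -0.001, 0.0]
ft_force: [0.7, 0.4, -0.1]
grip_width: 0.0523
```

```bash
python3 - <<'E'
from h import *; import cv2
np.set_printoptions(precision=4,suppress=True)
o=robot.get_obs();print(o["position"],o["tool_rot"],o["q"])
c=robot.camera("wrist");s=robot.camera("scene");
i=c["color"][0:420,140:420]; j=cv2.resize(s["color"][225:345,300:400],None,fx=3.5,fy=3.5,interpolation=cv2.INTER_CUBIC)
cv2.imwrite("pics/w2.png",np.hstack([i,j]))
K,T=c["camera_matrix"],c["T"];
p=T[:3,:3].T@(np.array([.5839,.2623,.106])-T[:3,3]);print(K@p/p[2])
E
```

```text
[0.5835 0.2617 0.222 ] [ 0.9656  0.2599 -0.0006  0.0002] [ 0.2473  0.5484  1.3939 -0.0004  1.2004  1.2923]
[277.9571 206.4034   1.    ]
```

View pics/w2.png

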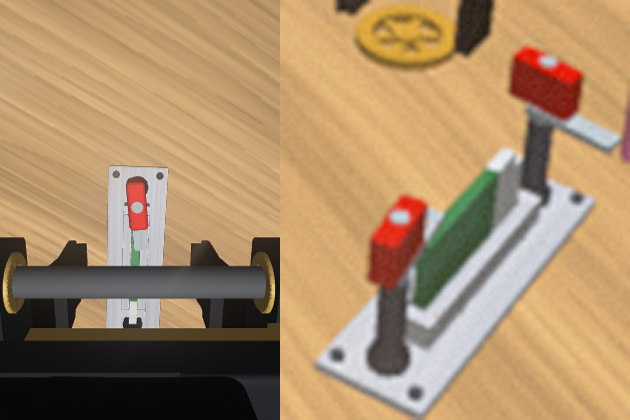

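The near knob is now swung clear. The far disc is at (277,206), as predicted, with the bar about 4° counter-clockwise. I'll grip and turn it.

Call:
carry_out:
  dr:
    - [0,0,0.06]
    - [0,0,0.06]
    - [0,0,0.06]
    - [0,0,0.06]
    - [0,0,0.06]
    - [0,0,0.06]
    - [0,0,0.06]
    - [0,0,0.06]
    - [0,0,0.06]
    - [0,0,0.06]
    - [0,0,0.06]
    - [0,0,0.06]
    - [0,0,0.06]
    - [0,0,0.06]
  translation:
    - [0,0,-4]
    - [0,0,-8]
    - [0,0,-11]
    - [0,0,-13]
    - [0,0,-14.2]
    - [0,0,-14.2]
    - [0,0,-14.2]
    - [0,0,-14.2]
    - [0,0,-14.2]
    - [0,0,-14.2]
    - [0,0,-14.2]
    - [0,0,-14.2]
    - [0,0,-14.2]
    - [0,0,-14.2]
  grip: [0.6,0.6,0.6,0.6,0.6,0.6,0.6,0,0,0,0,0,0,0]
  newtons: 20

```text
time: 8.18
position: [0.5833, 0.2631, 0.081]
tool_rot: [0.958, 0.287, 0.0, -0.001]
ft_force: [-2.8, 3.4, 2.2]
grip_width: 0.0159
```

Call:
carry_out:
  dr:
    - [0,0,0.08]
    - [0,0,0.17]
    - [0,0,0.26]
    - [0,0,0.35]
    - [0,0,0.44]
    - [0,0,0.53]
    - [0,0,0.62]
    - [0,0,0.71]
    - [0,0,0.8]
    - [0,0,0.89]
    - [0,0,0.98]
    - [0,0,1.07]
    - [0,0,1.16]
    - [0,0,1.22]
    - [0,0,1.27]
    - [0,0,1.3]
    - [0,0,1.32]
    - [0,0,1.34]
    - [0,0,1.36]
    - [0,0,1.36]
  translation:
    - [0,0,0]
    - [0,0,0]
    - [0,0,0]
    - [0,0,0]
    - [0,0,0]
    - [0,0,0]
    - [0,0,0]
    - [0,0,0]
    - [0,0,0]
    - [0,0,0]
    - [0,0,0]
    - [0,0,0]
    - [0,0,0]
    - [0,0,0]
    - [0,0,0]
    - [0,0,0]
    - [0,0,0]
    - [0,0,0]
    - [0,0,0]
    - [0,0,0]
  grip: [0,0,0,0,0,0,0,0,0,0,0,0,0,0,0,0,0,0,0,0]

```text
time: 9.85
position: [0.5832, 0.2629, 0.081]
tool_rot: [0.564, 0.826, 0.001, -0.001]
ft_force: [-2.3, 4.5, 3.6]
grip_width: 0.0162
```

```bash
python3 -c "
from h import *
o=robot.get_obs();print(o['moment'],2*np.degrees(np.arctan2(o['tool_rot'][1],o['tool_rot'][0])))"
```

```text
[ 0.74225294  0.34949989 -0.50648438] 111.28600796701544
```

Call:
carry_out:
  dr:
    - [0,0,-0.03]
    - [0,0,-0.03]
    - [0,0,-0.03]
    - [0,0,-0.03]
    - [0,0,-0.03]
    - [0,0,-0.1]
    - [0,0,-0.2]
    - [0,0,-0.3]
    - [0,0,-0.42]
    - [0,0,-0.54]
    - [0,0,-0.66]
    - [0,0,-0.78]
    - [0,0,-0.9]
    - [0,0,-1.02]
    - [0,0,-1.14]
    - [0,0,-1.26]
    - [0,0,-1.38]
    - [0,0,-1.46]
    - [0,0,-1.46]
    - [0,0,-1.46]
  translation:
    - [0,0,0]
    - [0,0,0]
    - [0,0,0]
    - [0,0,4]
    - [0,0,8]
    - [0,0,12]
    - [0,0,14]
    - [-2,-1,14]
    - [-4,-2,14]
    - [-6,-3,14]
    - [-8,-4,14]
    - [-10,-5,14]
    - [-12,-6,14]
    - [-13.3,-6.8,14]
    - [-13.3,-6.8,14]
    - [-13.3,-6.8,14]
    - [-13.3,-6.8,14]
    - [-13.3,-6.8,14]
    - [-13.3,-6.8,14]
    - [-13.3,-6.8,14]
  grip: [0.6,0.6,0.6,0.6,0.6,0.6,0.6,0.6,0.6,0.6,0.6,0.6,0.6,0.6,0.6,0.6,0.6,0.6,0.6,0.6]

```text
time: 11.52
position: [0.4509, 0.1935, 0.2205]
tool_rot: [0.971, 0.241, 0.0, 0.0]
ft_force: [0.4, 0.4, -0.1]
grip_width: 0.0518
```

```bash
python3 - <<'E'
from h import *; import cv2
np.set_printoptions(precision=4,suppress=True)
o=robot.get_obs();print(o["position"],o["tool_rot"],o["q"])
c=robot.camera("wrist");t=robot.camera("top")
i=cv2.resize(c["color"][0:240,190:350],None,fx=2.5,fy=2.5,interpolation=cv2.INTER_CUBIC); j=cv2.resize(t["color"][165:290,105:205],None,fx=4,fy=4,interpolation=cv2.INTER_CUBIC)
o=np.zeros((600,800,3),np.uint8);o[:600,:400]=i;o[:500,400:]=j
cv2.imwrite("pics/w3.png",o); np.savez("w3.npz",K=c["camera_matrix"],T=c["T"],Kt=t["camera_matrix"],Tt=t["T"])
E
```

```text
[0.4509 0.1935 0.2205] [0.9706 0.2408 0.     0.0003] [ 0.1775  0.3506  1.7645 -0.0006  1.0264  1.2622]
```

View pics/w3.png

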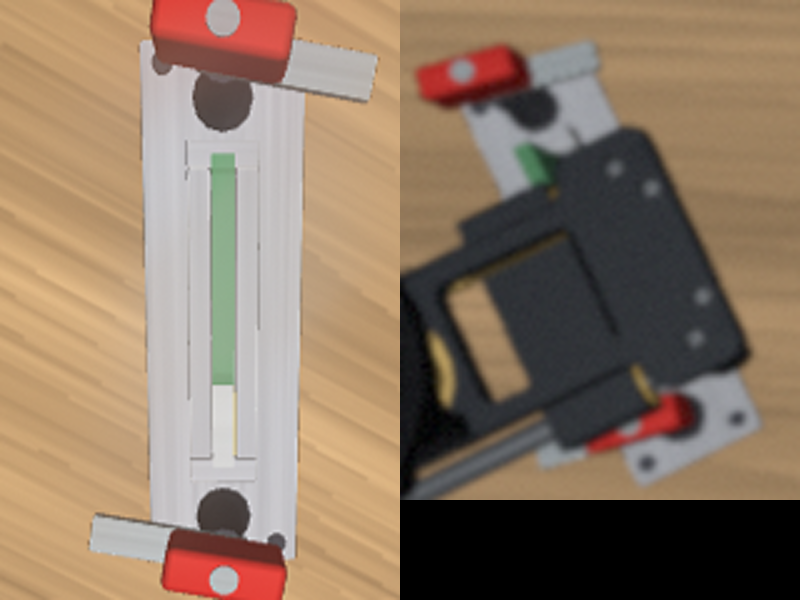

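```bash
python3 - <<'E'
from h import *
np.set_printoptions(precision=4,suppress=True)
d=np.load("w3.npz");c=dict(camera_matrix=d["K"],T=d["T"])
px=lambda u,v:(190+u/2.5-.3,v/2.5-.3)
F=atz(c,px(223.5,153.5),.068);B=atz(c,px(223,384),.068)
print("far",F,"bound",B,np.linalg.norm(F-B),"width",np.linalg.norm(atz(c,px(211.5,300),.068)-atz(c,px(235.5,300),.068)))
u=(B-F)/np.linalg.norm(B-F);print("ang",np.degrees(np.arctan2(-u[1],-u[0])))
for x in(0,-6):print(x,"from far",F+u*(.055+x/1000),"from bound",B-u*(.023-x/1000))
print("knob check",atz(c,px(223,580),.106))
s=robot.camera("scene")
# scene crop w2: boundary & far top corners
sp=lambda u,v:(300+(u-280)/3.5-.35,225+v/3.5-.35)
w1=np.load("w3.npz")
print("far tri",tri((s,(305+137/4-.4,230+272/4-.4)),(c,px(212,153.5))),"bnd tri",tri((s,(305+222/4-.4,230+173/4-.4)),(c,px(212,384))))
E
```

```text
far [0.5571 0.2489 0.068 ] bound [0.4881 0.2126 0.068 ] 0.07790435076141992 width 0.008534893992554568
ang 27.784622189533486
0 from far [0.5084 0.2232 0.068 ] from bound [0.5085 0.2233 0.068 ]
-6 from far [0.5137 0.226  0.068 ] from bound [0.5138 0.2261 0.068 ]
knob check [0.4327 0.1833 0.106 ]
far tri (array([0.5582, 0.2511, 0.0626]), [0.0027931399240493245, 0.002793139924049343]) bnd tri (array([0.488 , 0.215 , 0.0708]), [0.0019445091384393937, 0.0019445091384393926])
```

Both knobs are open: the wings point away at (340,70) and (120,535), and the yellow label edge at (236,420) is on the −y side. The measured clear length is 77.9 mm (78 expected) and the plate centre is (0.5085, 0.2233). I'll grasp at plate x = −6 mm.

Call:
carry_out:
  dr:
    - [0,0,0]
    - [0,0,0]
    - [0,0,0]
    - [0,0,0]
    - [0,0,0]
    - [0,0,0]
    - [0,0,0]
    - [0,0,0]
    - [0,0,0]
    - [0,0,0]
    - [0,0,0]
    - [0,0,0]
    - [0,0,0]
    - [0,0,0]
    - [0,0,0]
  translation:
    - [3,1.6,0]
    - [5,2.6,0]
    - [6.3,3.25,0]
    - [6.3,3.25,-3]
    - [6.3,3.25,-6]
    - [6.3,3.25,-9]
    - [6.3,3.25,-11]
    - [6.3,3.25,-13]
    - [6.3,3.25,-14.5]
    - [6.3,3.25,-16]
    - [6.3,3.25,-17]
    - [6.3,3.25,-18]
    - [6.3,3.25,-18.5]
    - [6.3,3.25,-18.5]
    - [6.3,3.25,-18.5]
  grip: [0.6,0.6,0.6,0.6,0.6,0.6,0.6,0.6,0.6,0.6,0.6,0.6,0.6,0.6,0.6]

```text
time: 12.92
position: [0.514, 0.2264, 0.0357]
tool_rot: [0.971, 0.24, 0.0, 0.0]
ft_force: [-0.6, 0.2, 0.1]
grip_width: 0.0521
```

Call:
carry_out:
  dr:
    - [0,0,0]
    - [0,0,0]
    - [0,0,0]
    - [0,0,0]
    - [0,0,0]
    - [0,0,0]
    - [0,0,0]
    - [0,0,0]
    - [0,0,0]
    - [0,0,0]
  translation:
    - [0,0,0]
    - [0,0,0]
    - [0,0,0]
    - [0,0,0]
    - [0,0,0]
    - [0,0,0]
    - [0,0,0]
    - [0,0,0]
    - [0,0,0]
    - [0,0,0]
  grip: [0.3,0.2,0,0,0,0,0,0,0,0]
  newtons: 25

```text
time: 13.75
position: [0.5138, 0.2263, 0.0356]
tool_rot: [0.971, 0.24, 0.0, 0.0]
ft_force: [-0.7, -0.5, 0.3]
grip_width: 0.0076
```

Before lifting, I checked joint 5: an outward tilt would drive it below 0. I'll re-grip with the gripper turned half round so the tool can tilt inward; the plate stays in its slot meanwhile.

Call:
carry_out:
  dr:
    - [0,0,0]
    - [0,0,0]
    - [0,0,0]
    - [0,0,0]
    - [0,0,0]
    - [0,0,0]
    - [0,0,0]
    - [0,0,0]
    - [0,0,0.12]
    - [0,0,0.24]
    - [0,0,0.36]
    - [0,0,0.48]
    - [0,0,0.6]
    - [0,0,0.72]
    - [0,0,0.84]
    - [0,0,0.96]
    - [0,0,1.08]
    - [0,0,1.2]
    - [0,0,1.32]
    - [0,0,1.44]
  translation:
    - [0,0,0]
    - [0,0,0]
    - [0,0,0]
    - [0,0,0]
    - [0,0,3]
    - [0,0,6]
    - [0,0,9]
    - [0,0,12]
    - [0,0,12]
    - [0,0,12]
    - [0,0,12]
    - [0,0,12]
    - [0,0,12]
    - [0,0,12]
    - [0,0,12]
    - [0,0,12]
    - [0,0,12]
    - [0,0,12]
    - [0,0,12]
    - [0,0,12]
  grip: [0.6,0.6,0.6,0.6,0.6,0.6,0.6,0.6,0.6,0.6,0.6,0.6,0.6,0.6,0.6,0.6,0.6,0.6,0.6,0.6]

```text
time: 15.42
position: [0.5136, 0.2263, 0.1554]
tool_rot: [0.57, 0.822, -0.0, -0.0]
ft_force: [-0.4, -0.6, -0.9]
grip_width: 0.0517
```

Call:
carry_out:
  dr:
    - [0,0,0.12]
    - [0,0,0.24]
    - [0,0,0.36]
    - [0,0,0.48]
    - [0,0,0.6]
    - [0,0,0.72]
    - [0,0,0.84]
    - [0,0,0.96]
    - [0,0,1.08]
    - [0,0,1.2]
    - [0,0,1.32]
    - [0,0,1.44]
    - [0,0,1.56]
    - [0,0,1.68]
    - [0,0,1.7]
    - [0,0,1.7]
    - [0,0,1.7]
    - [0,0,1.7]
  translation:
    - [0,0,0]
    - [0,0,0]
    - [0,0,0]
    - [0,0,0]
    - [0,0,0]
    - [0,0,0]
    - [0,0,0]
    - [0,0,0]
    - [0,0,0]
    - [0,0,0]
    - [0,0,0]
    - [0,0,0]
    - [0,0,0]
    - [0,0,0]
    - [0,0,0]
    - [0,0,0]
    - [0,0,0]
    - [0,0,0]
  grip: [0.6,0.6,0.6,0.6,0.6,0.6,0.6,0.6,0.6,0.6,0.6,0.6,0.6,0.6,0.6,0.6,0.6,0.6]

```text
time: 16.92
position: [0.5137, 0.2263, 0.1555]
tool_rot: [-0.238, 0.971, -0.0, -0.0]
ft_force: [0.2, -0.5, 0.1]
grip_width: 0.0524
```

```bash
python3 -c "
from h import *
o=robot.get_obs();print(o['position'],o['q'],2*np.degrees(np.arctan2(o['tool_rot'][1],o['tool_rot'][0])))"
```

```text
[0.5137011  0.22632759 0.15549719] [ 2.15949882e-01  5.30803540e-01  1.65950717e+00 -1.09964297e-05
  9.51448581e-01 -1.83528875e+00] 207.5276824338098
```

Now 207.5° (the plate is at 207.8°). Descend, grip, then lift straight up.

Call:
carry_out:
  dr:
    - [0,0,0.005]
    - [0,0,0.005]
    - [0,0,0.005]
    - [0,0,0.005]
    - [0,0,0.005]
    - [0,0,0.005]
    - [0,0,0.005]
    - [0,0,0.005]
    - [0,0,0.005]
    - [0,0,0.005]
    - [0,0,0.005]
    - [0,0,0.005]
    - [0,0,0.005]
    - [0,0,0.005]
    - [0,0,0.005]
    - [0,0,0.005]
    - [0,0,0.005]
    - [0,0,0.005]
  translation:
    - [0,0,-3]
    - [0,0,-6]
    - [0,0,-8]
    - [0,0,-10]
    - [0,0,-11.5]
    - [0,0,-12]
    - [0,0,-12]
    - [0,0,-12]
    - [0,0,-12]
    - [0,0,-12]
    - [0,0,-12]
    - [0,0,-12]
    - [0,0,-12]
    - [0,0,-12]
    - [0,0,-12]
    - [0,0,-12]
    - [0,0,-12]
    - [0,0,-12]
  grip: [0.6,0.6,0.6,0.6,0.6,0.6,0.6,0.6,0.3,0.2,0,0,0,0,0,0,0,0]
  newtons: 25

```text
time: 18.42
position: [0.5138, 0.2264, 0.0356]
tool_rot: [-0.241, 0.97, 0.0, -0.0]
ft_force: [-0.1, 0.3, 1.0]
grip_width: 0.0077
```

Call:
carry_out:
  dr:
    - [0,0,0]
    - [0,0,0]
    - [0,0,0]
    - [0,0,0]
    - [0,0,0]
    - [0,0,0]
    - [0,0,0]
    - [0,0,0]
    - [0,0,0]
    - [0,0,0]
    - [0,0,0]
    - [0,0,0]
    - [0,0,0]
  translation:
    - [0,0,0.5]
    - [0,0,1]
    - [0,0,2]
    - [0,0,3]
    - [0,0,4]
    - [0,0,5.5]
    - [0,0,7]
    - [0,0,9]
    - [0,0,11]
    - [0,0,13]
    - [0,0,15]
    - [0,0,15]
    - [0,0,15]
  grip: [0,0,0,0,0,0,0,0,0,0,0,0,0]

```text
time: 19.5
position: [0.5145, 0.2266, 0.1874]
tool_rot: [-0.241, 0.97, -0.0, 0.002]
ft_force: [-0.8, -0.1, -1.1]
grip_width: 0.0077
```

The plate is held (−1.1 N). Now I'll carry it across, turning −158° about z.

Call:
carry_out:
  dr:
    - [0,0,-0.05]
    - [0,0,-0.15]
    - [0,0,-0.26]
    - [0,0,-0.37]
    - [0,0,-0.48]
    - [0,0,-0.59]
    - [0,0,-0.7]
    - [0,0,-0.81]
    - [0,0,-0.92]
    - [0,0,-1.03]
    - [0,0,-1.14]
    - [0,0,-1.25]
    - [0,0,-1.36]
    - [0,0,-1.47]
    - [0,0,-1.58]
    - [0,0,-1.69]
    - [0,0,-1.8]
    - [0,0,-1.9]
    - [0,0,-1.96]
    - [0,0,-2.0]
  translation:
    - [0,-0.5,0]
    - [-0.2,-2,0]
    - [-0.3,-4,0]
    - [-0.5,-6,0]
    - [-0.6,-8,0]
    - [-0.8,-10,0]
    - [-0.9,-12,0]
    - [-1,-14,0]
    - [-1.1,-16,0]
    - [-1.2,-18,0]
    - [-1.4,-20,0]
    - [-1.5,-22,0]
    - [-1.6,-24,0]
    - [-1.7,-26,0]
    - [-1.8,-28,0]
    - [-1.9,-30,0]
    - [-2,-32,0]
    - [-2.1,-33.5,0]
    - [-2.2,-34.5,0]
    - [-2.3,-35,0]
  grip: [0,0,0,0,0,0,0,0,0,0,0,0,0,0,0,0,0,0,0,0]

```text
time: 21.17
position: [0.4899, -0.1248, 0.1843]
tool_rot: [0.688, 0.726, -0.001, -0.001]
ft_force: [0.6, -0.3, -1.8]
grip_width: 0.008
```

Call:
carry_out:
  dr:
    - [0,0,-0.05]
    - [0,0,-0.15]
    - [0,0,-0.26]
    - [0,0,-0.37]
    - [0,0,-0.48]
    - [0,0,-0.58]
    - [0,0,-0.66]
    - [0,0,-0.72]
    - [0,0,-0.756]
    - [0,0,-0.756]
    - [0,0,-0.756]
  translation:
    - [0,-0.5,0]
    - [-0.1,-2,0]
    - [-0.2,-4,0]
    - [-0.3,-6,0]
    - [-0.4,-8,0]
    - [-0.5,-10,0]
    - [-0.6,-12,0]
    - [-0.6,-13.5,0]
    - [-0.6,-14.2,0]
    - [-0.6,-14.2,0]
    - [-0.6,-14.2,0]
  grip: [0,0,0,0,0,0,0,0,0,0,0]

```text
time: 22.08
position: [0.4838, -0.2651, 0.1843]
tool_rot: [0.906, 0.423, -0.001, -0.001]
ft_force: [-0.7, 0.1, -1.0]
grip_width: 0.0077
```

```bash
python3 -c "
from h import *
o=robot.get_obs();print(o['position'],o['q'],o['grip_width'],2*np.degrees(np.arctan2(o['tool_rot'][1],o['tool_rot'][0])))"
```

```text
[ 0.4838485  -0.26514125  0.18430401] [-7.03986025e-01  4.80007261e-01  1.65540567e+00  2.61531970e-04
  1.00926910e+00 -6.19705382e-03] 0.007679939634320409 50.011638309477796
```

Call:
carry_out:
  dr:
    - [0.03,0.036,0]
    - [0.07,0.083,0]
    - [0.12,0.143,0]
    - [0.17,0.203,0]
    - [0.22,0.262,0]
    - [0.27,0.322,0]
    - [0.32,0.381,0]
    - [0.37,0.441,0]
    - [0.42,0.501,0]
    - [0.46,0.548,0]
    - [0.49,0.584,0]
    - [0.505,0.602,0]
    - [0.505,0.602,0]
    - [0.505,0.602,0]
    - [0.505,0.602,0]
    - [0.505,0.602,0]
    - [0.505,0.602,0]
    - [0.505,0.602,0]
  translation:
    - [0,0,0]
    - [0,0,0]
    - [0.2,0,0]
    - [0.2,0,0]
    - [0.2,0,0]
    - [0.2,0,0]
    - [0.2,0,0]
    - [0.2,0,-0.5]
    - [0.2,0,-1]
    - [0.2,0,-1.5]
    - [0.2,0,-2]
    - [0.2,0,-2.5]
    - [0.2,0,-3]
    - [0.2,0,-3.4]
    - [0.2,0,-3.6]
    - [0.2,0,-3.6]
    - [0.2,0,-3.6]
    - [0.2,0,-3.6]
  grip: [0,0,0,0,0,0,0,0,0,0,0,0,0,0,0,0,0,0]

```text
time: 23.58
position: [0.4869, -0.2657, 0.1504]
tool_rot: [0.837, 0.391, -0.162, -0.346]
ft_force: [0.1, 0.2, -0.4]
grip_width: 0.0078
```

```bash
python3 - <<'E'
from h import *; import cv2
from scipy.spatial.transform import Rotation as R
np.set_printoptions(precision=4,suppress=True)
o=robot.get_obs();print(o["position"],o["q"],o["ft_force"],o["grip_width"]);M=R.from_quat(o["tool_rot"]).as_matrix();print(M)
L=o["position"]+M@[.045,0,-.0024];print("label est",L,"label face normal",-M[:,1])
s=robot.camera("scene");t=robot.camera("top")
for n,c in(("s",s),("t",t)):
    p=c["T"][:3,:3].T@(L-c["T"][:3,3]);print(n,(c["camera_matrix"]@p/p[2])[:2])
np.savez("fin.npz",L=L)
i=cv2.resize(s["color"][110:245,190:320],None,fx=3,fy=3); j=cv2.resize(t["color"][165:300,320:450],None,fx=3,fy=3)
cv2.imwrite("pics/f1.png",np.hstack([i,j]))
E
```

```text
[ 0.4869 -0.2657  0.1504] [-0.7002  0.8943  1.1348 -0.0017  1.8966 -0.0021] [ 0.1434  0.221  -0.4276] 0.007784512349600558
[[ 0.6426  0.5424 -0.5411]
 [ 0.7662 -0.455   0.4539]
 [ 0.     -0.7063 -0.708 ]]
label est [ 0.5171 -0.2323  0.1521] label face normal [-0.5424  0.455   0.7063]
s [254.03   152.8015]
t [411.4902 224.9223]
```

View pics/f1.png

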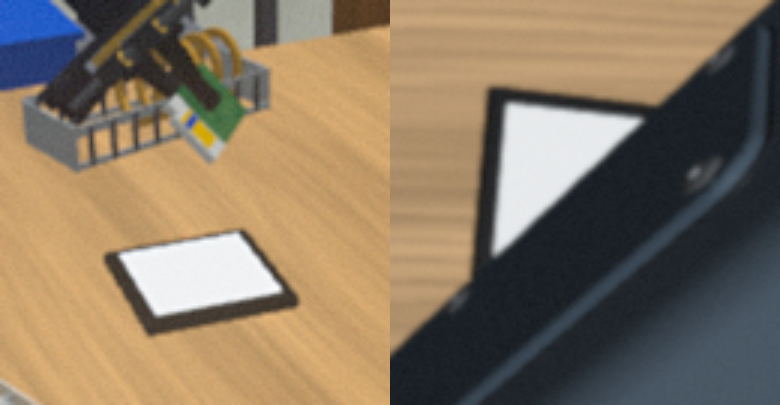

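The scene crop shows the label face up, with yellow at (208,132), blue at (193,118) and the glass corner at (243,112). I'll check the corners against the prediction, enlarged.

```bash
python3 - <<'E'
from h import *; import cv2
from scipy.spatial.transform import Rotation as R
o=robot.get_obs();M=R.from_quat(o["tool_rot"]).as_matrix();C=o["position"]+M@[.006,0,-.0024]
P=np.c_[M[:,0],-M[:,1],-M[:,2]]
s=robot.camera("scene");K,T=s["camera_matrix"],s["T"]
img=cv2.resize(s["color"][120:175,225:285],None,fx=10,fy=10,interpolation=cv2.INTER_CUBIC)
for a in((55,4,-30),(-55,4,-30),(23,4,-30),(23,4,30),(55,4,20),(45,4,30),(39,4,0)):
    w=C+P@(np.array(a)/1000);p=T[:3,:3].T@(w-T[:3,3]);u=(K@p/p[2])[:2];q=((u-[225,120])*10+4.5).astype(int);print(a,q,w.round(4))
    cv2.drawMarker(img,tuple(int(v) for v in q),(255,0,255),cv2.MARKER_CROSS,16,1)
cv2.imwrite("pics/f2.png",img)
E
```

```text
(55, 4, -30) [369 434] [ 0.509  -0.2047  0.1336]
(-55, 4, -30) [478 268] [ 0.4383 -0.289   0.1336]
(23, 4, -30) [403 383] [ 0.4885 -0.2292  0.1336]
(23, 4, 30) [240 214] [ 0.5209 -0.2565  0.176 ]
(55, 4, 20) [231 291] [ 0.5361 -0.2274  0.169 ]
(45, 4, 30) [215 246] [ 0.5351 -0.2396  0.176 ]
(39, 4, 0) [304 323] [ 0.515  -0.2306  0.1548]
```

View pics/f2.png

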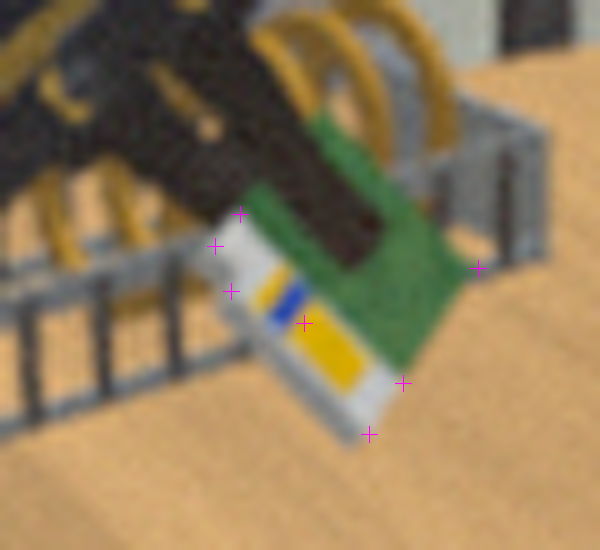

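The predicted corners fall on the plate to within about 1–2 px in the original image, so it hasn't slipped. I'll settle briefly and hand in.

Call:
carry_out:
  dr:
    - [0,0,0]
    - [0,0,0]
    - [0,0,0]
    - [0,0,0]
    - [0,0,0]
    - [0,0,0]
  translation:
    - [0,0,0]
    - [0,0,-0.1]
    - [0,0,-0.1]
    - [0,0,-0.1]
    - [0,0,-0.1]
    - [0,0,-0.1]
  grip: [0,0,0,0,0,0]

```text
time: 24.23
position: [0.4868, -0.2656, 0.1485]
tool_rot: [0.837, 0.39, -0.162, -0.347]
ft_force: [0.3, 0.2, -0.8]
grip_width: 0.0077
```

```bash
python3 -c "
from h import *
o=robot.get_obs();print(o['time'],o['position'],o['joint_velocities'],o['grip_width'],o['ft_force']);print(robot.hand_in())"
```

```text
24.2333 [ 0.48676145 -0.26563708  0.14848   ] [ 0.00042967 -0.00206068 -0.00177474 -0.00083363 -0.00233442 -0.00123639] 0.007709719270035978 [ 0.29568825  0.21095422 -0.83700382]
the job is handed in; nothing more can be done
None
```

I turned both red knobs counter-clockwise to their stops, lifted the plate by its clear glass, and handed in at 24.2 s while holding it over the light panel. The hand-in gave no verdict.

- **Knobs:** at each stop the wrist moment reached about 0.5 N m. A picture from above, taken afterwards, shows both wings swung clear.
- **Grip:** I gripped about 6 mm from the plate's centre, on the side away from the frosted end. I released it once, still in the slot, and re-gripped with the gripper turned half round, because the first orientation could not have made the tilt.
- **Final pose:** the middle of the frosted end is at about (0.517, −0.232, 0.150) m, and the panel centre measured (0.516, −0.231). The plate is tipped 45° with the label face up, and the arm was practically still at hand-in.
- **Checks:** in the last scene picture the plate's visible corners lie within about 1–2 px of where they should be, so it has not slipped.
- **Disagreements:** triangulating the panel from two views put its top at 4 mm instead of 14 mm. I used the given 14 mm, which moves the centre by about 2 mm. Two-view heights of the plate's top edge came out at 63 and 71 mm (68 mm given), so I went by the given height and the measured 77.9 mm clear length.
- **Not checked:** I did not photograph the ring, tray and jar again at the end. My planned moves kept the arm well clear of them, and the force readings between moves stayed low.

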